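Make up the bushing kit and the shaft kit for inspection

TASK

Make up the two inspection kits from the stock on the blue mat. On the board with the round nests goes the bushing kit: the ring gauge, the bushing, and the taller gauge block, which is the setting master for the bushing's height; on the board with the long nest goes the shaft kit: the stepped shaft and the slim, square-section gauge block. Set each piece, the same way up as it lies now and without dropping it, down inside the nest made for it so that it sits on the nest floor, and leave the inspection stamp standing where it is.

Things in the scene. Friction and masses are not known exactly. Their poses are not given: they have to be found in the camera images.
- ring_gauge: Setting ring gauge: plain steel ring, outside diameter 58 mm, 18 mm high, bore 25 mm, about 0.2 kg, lying flat. Origin: centre of its underside, z along the ring's axis, up. It starts somewhere on the stock mat (blue bench mat, 3 mm thick, mid-bench).
- bushing: Bronze-coloured plain bushing, outside diameter 22 mm, 21 mm high, small bore, standing on end. Origin: centre of its underside, z up along its axis. It starts somewhere on the stock mat (blue bench mat, 3 mm thick, mid-bench).
- plate_block: The taller steel gauge block: a small plate standing on its long edge, 9 mm thick (its x), 30 mm long (its y), 20 mm high (z). Origin: centre of its underside. It starts somewhere on the stock mat (blue bench mat, 3 mm thick, mid-bench).
- bar_block: The slim steel gauge block: a square-section bar lying down, 9 mm wide (its x), 35 mm long (its y), only 9 mm high (z). Origin: centre of its underside. It starts somewhere on the stock mat (blue bench mat, 3 mm thick, mid-bench).
- shaft_mid (a point): Middle of the stepped steel shaft, a turned part with several diameters, greatest 22 mm, 101 mm long, about 0.19 kg, lying down. Point on its axis at mid length, 11 mm above its support; y runs along the shaft; it may roll, so x and z may point anywhere round it. It starts somewhere on the stock mat (blue bench mat, 3 mm thick, mid-bench).
- bushing_board: Bushing kit board: two round nests and a slot. Fixed grey board left or right of the mat, 130 (x) x 165 (y) x 12 mm; origin: centre of underside, z up. Nests 5 mm deep, floors at z 7 mm. Nest centres (x, y) in mm: ring gauge (0, 40), round, 74 across; bushing (36, -47), round, 38 across; gauge block slot (-32, -47), 52 along x by 27 along y, block length along x.
- shaft_board: Shaft kit board: a long nest, a slot and the larger blank white card. Fixed grey board left or right of the mat, 130 (x) x 165 (y) x 12 mm; origin: centre of underside, z up. Nests 5 mm deep, floors at z 7 mm. Nest centres (x, y) in mm: shaft (36, 0), 40 along x by 120 along y, shaft along y either way round; gauge block slot (-30, 38), 52 along x by 27 along y, block length along x.
- stamp: Black inspection stamp standing upright among the stock, 24 mm across and 63 mm high, light and easily knocked over. It belongs to no kit and stays where it is. Origin: centre of its underside, z up. (Fixed obstacle left of the work: a probe stand, post at x 0.44, y 0.24 m, 0.38 m high.)
Not all that is in view belongs to the job. What is shaped like the bushing but green is not meant.

How it is judged:
By the outcome, as a careful person would: the job done as asked, in the order asked, and still so for the second after the job is handed in, with the robot touching nothing.
It also fails if it takes over 128 s, if anything falls off the work surface, if the arm or the gripper's body presses on something with over 40 N, if the wrist force passes 120 N, or if a joint passes its speed limit or range.

ROBOT

A 6-joint arm with a two-finger parallel gripper is mounted at the origin on a cart in front of the work surface, level with it; the furniture and walls round the work are solid. World frame = base frame: x ahead of the robot, y to its left, z up, the work surface at z = 0. Lengths are in m, angles in degrees, forces in N, time in s.
With the tool pointing down it reaches from about 0.3 to 0.875 m from the base axis. Payload 6.4 kg.
Tool frame: the origin (TCP) lies on the centre line of the jaws, within the pads' length; the fingertips stand 17 mm ahead of it and the grasp point (between the pads) lies 2 mm behind it (robot.tips_ahead is the z of the fingertips in the tool frame, in m); z points along the fingers, y is the line along which they close (so a half turn about z gives the same grasp; the last joint's range is limited). The gripper opens to 85 mm and grips with 20 to 120 N. Pads are 22 mm wide; open, the fingers measure 114 mm over their backs; the gripper's body (76 mm by 85 mm) begins 54 mm behind the grasp point. The pads swing forward as they close: fully open they stand 13 mm farther back than shut.
Start: joints at [59.57, 10.359, 92.074, -0, 77.567, -11.82], TCP at [0.183, 0.545, 0.248] pointing down, gripper open.
Joint ranges: [-171.53, 171.53], [-51.25, 118.39], [17.06, 147.69], [-65.23, 245.23], [0, 150.52], [-178.68, 178.68]. Speed limits (degrees/s): [147.25, 147.25, 172.46, 180, 180, 180].

INTERFACE

Orientations are given as [roll, pitch, yaw] about the fixed x, y, z axes, in that order (R = Rz(yaw) Ry(pitch) Rx(roll)).
In Python, from rig import robot, viewer gives the robot as it stands. The module is installed in compiled form; this text tells all that it offers.
- The arm moves only by the tool jog_arm, never from a script. Its arguments are lists of equal length, an entry for each row: "fingers": the opening, from -1 (shut) to 1 (fully open), so that 0 is half open; "offset": the shift along the tool's x, y, z in cm, a list of three; "angular": the turn, a rotation vector about the tool's x, y, z in degrees, a list of three. In form: {"fingers": [fingers, ...], "offset": [[dx, dy, dz], ...], "angular": [[wx, wy, wz], ...]}. A call has exactly 5 rows; each row is the pose to reach, as a shift and turn from the pose commanded when the call began, along the tool's axes at that moment; what a row does not reach only later rows make up. A row lasts 1/10 s, in which the tool goes at most 50 mm and 8.59 degrees, less where a joint would pass 70% of its speed; a pose out of reach is approached as far as the arm can. A call with a gripper value outside its range is refused whole. The fingers move at their own pace and stop on an object; "grip_force" is the grip in N (left out, the last holds). Time passes only in rows, so rows that repeat a pose let the fingers close, or fill a call up. It gives the time, the measured TCP pose, the force, the opening and the grip force at its end, in the units of the state.
- robot.get_state(): the state, without advancing time (a new reading comes with each control period).
- viewer.camera(name): name is "scene" or "top" or "wrist"; returns a dict with "color" (480x640x3 uint8, blue, green, red), "K" (3x3 intrinsics, pixels), "dist_coeffs" ([k1, k2, p1, p2, k3] as OpenCV has them; the pictures are not rectified), "R" (3x3) and "t" (3): a world point X has camera coordinates R X + t; the wrist camera has in their place "tool_from_camera" (4x4, takes a point from camera to tool coordinates, whose origin is the TCP and whose axes are the flange's). Camera axes: x right, y down, z forward; pixel columns grow to the right and rows downward; lengths in m; the calibration is good to about 2 mm. A picture is of the moment at which its call begins: read the wrist's pose just before it. There is no depth.
- robot.job_done(): hands the job in; it is judged then, once.
The state is a dict: "t": time; "joints": joint angles; "dq": joint speeds; "joint_efforts": joint torques, N m; "position": TCP position; "ee_rot": TCP orientation; "force": force on the tool from outside, world axes, zero at the start; "moment": the same for the moment, N m; "width": finger opening in m; "grip_force": force on a finger pad.
Only numpy, scipy, OpenCV 4.12 (cv2) and the standard library are available. Lean on these libraries where they do the work, as an engineer would, in place of code of your own. Each camera call takes 0.05 s, during which the arm holds its last target. There are 200 camera calls.

## Working session

There is one attempt and no reset: what is moved stays moved. The work goes in short steps, Python scripts to look and compute and a tool call to move; the robot and the scene stay as the last step left them, time stands still between calls to the robot, and variables do not carry over. Pictures are saved under pics/ and viewed, at most 14 in all, crops included, and the job is handed in when it is done.

Besides the shell and the picture viewer there is one more tool, called after ">>>" as name(argument=value, ...) on one line, values as JSON. jog_arm: Moves the arm, as the interface text tells. Its arguments: {"type":"object","properties":{"fingers":{"type":"array","items":{"type":"number"}},"offset":{"type":"array","items":{"type":"array","items":{"type":"number"}}},"angular":{"type":"array","items":{"type":"array","items":{"type":"number"}}},"grip_force":{"type":"number"}},"required":["fingers","offset","angular"]}

```bash
mkdir -p pics
cat > h.py <<'E'
import numpy as np, cv2, pickle, sys
from scipy.spatial.transform import Rotation as Ro
from rig import robot, viewer
def snap(name,fn):
    s=robot.get_state(); c=viewer.camera(name); c['s']=s
    cv2.imwrite('pics/%s.png'%fn,c['color']); pickle.dump(c,open('pics/%s.pkl'%fn,'wb')); return c
def load(fn): return pickle.load(open('pics/%s.pkl'%fn,'rb'))
def Rt(c):
    if 'R' in c and c['R'] is not None: return np.array(c['R']),np.array(c['t'])
    s=c['s']; T=np.eye(4); T[:3,:3]=Ro.from_euler('xyz',s['ee_rot'],degrees=True).as_matrix(); T[:3,3]=s['position']
    W=np.linalg.inv(T@np.array(c['tool_from_camera'])); return W[:3,:3],W[:3,3]
def w(c,px,z):
    R,t=Rt(c); p=np.array(px,float).reshape(-1,1,2)
    u=cv2.undistortPoints(p,np.array(c['K'],float),np.array(c['dist_coeffs'],float)).reshape(-1,2)
    o=-R.T@t; d=np.c_[u,np.ones(len(u))]@R
    return o+d*((z-o[2])/d[:,2])[:,None]
def proj(c,X):
    R,t=Rt(c); return cv2.projectPoints(np.array(X,float).reshape(-1,1,3),cv2.Rodrigues(R)[0],t,np.array(c['K'],float),np.array(c['dist_coeffs'],float))[0].reshape(-1,2)
def crop(c,x0,y0,x1,y1,fn,k=2):
    cv2.imwrite('pics/%s.png'%fn,cv2.resize(c['color'][y0:y1,x0:x1],None,fx=k,fy=k,interpolation=cv2.INTER_CUBIC))
def off(target,yaw=None):
    "offset cm & rotvec deg in tool frame from current pose to target xyz, tool down with yaw"
    s=robot.get_state(); R=Ro.from_euler('xyz',s['ee_rot'],degrees=True)
    print('off',np.round(R.inv().apply(np.array(target)-s['position'])*100,2),end=' ')
    if yaw is not None:
        D=Ro.from_euler('xyz',[180,0,yaw],degrees=True); print('rot',np.round((R.inv()*D).as_rotvec(degrees=True),2),end='')
    print()
E
python3 - <<'E'
from h import *
s=robot.get_state(); print(s, robot.tips_ahead)
c=snap('top','top0'); snap('scene','sc0')
print(Rt(c), c['K'])
E
```

```text
{'t': 0.0, 'joints': array([ 5.95694203e+01,  1.04044225e+01,  9.21332646e+01,  4.76000289e-04,
        7.75709308e+01, -1.18212891e+01]), 'dq': array([-0.03631633, -0.08598967,  0.02576983,  0.03222005,  0.02585821,
       -0.02885523]), 'joint_efforts': array([-1.06871481e-03, -4.44862533e+01, -3.51343024e+01, -4.67081827e-04,
        9.14018165e-03, -5.00307294e-05]), 'position': array([0.18319422, 0.54444959, 0.24734578]), 'ee_rot': array([-1.79893781e+02, -2.27062018e-02,  1.61390586e+02]), 'force': array([0.17182873, 0.45281792, 0.14247365]), 'moment': array([ 0.0344552 , -0.03003068, -0.00944671]), 'grip_force': 0.0, 'width': 0.0851211821650276} 0.017
(array([[ 0.00755258, -0.99984829, -0.01569575],
       [-0.98570647, -0.00480214, -0.16840334],
       [ 0.16830242,  0.01674328, -0.9855932 ]]), array([-0.06636867,  0.57381768,  0.80850665])) [[471.89785942   0.         317.57612232]
 [  0.         471.89785942 240.52199246]
 [  0.           0.           1.        ]]
```

View pics/top0.png

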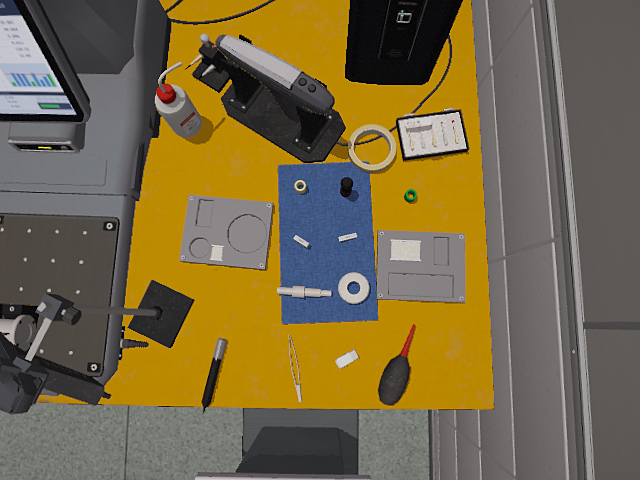

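View pics/sc0.png

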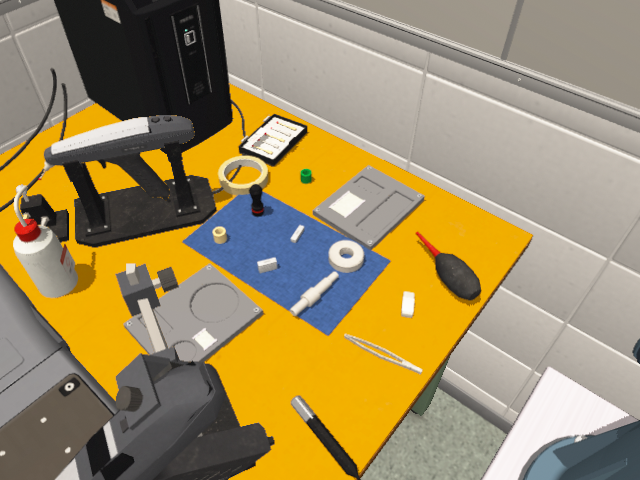

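The left board (round nests, px 227,232) is the bushing kit. The right board (px 421,267) is the shaft kit. There are two block candidates, (302,242) and (348,238). In the scene view the former looks taller, so I'll enlarge to confirm.

Run:
```python
from h import *
c=load('top0'); crop(c,175,155,475,330,'top_c',2.66)
d=load('sc0'); crop(d,180,160,400,325,'sc_c',3.6)
```

```text
(no output)
```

View pics/top_c.png

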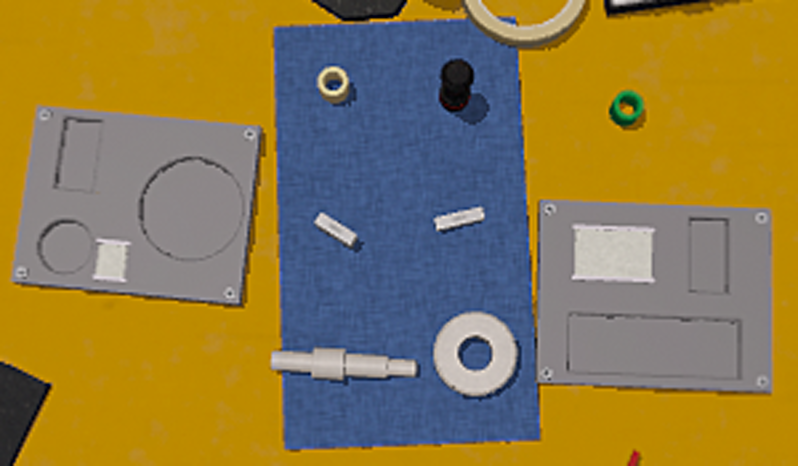

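View pics/sc_c.png

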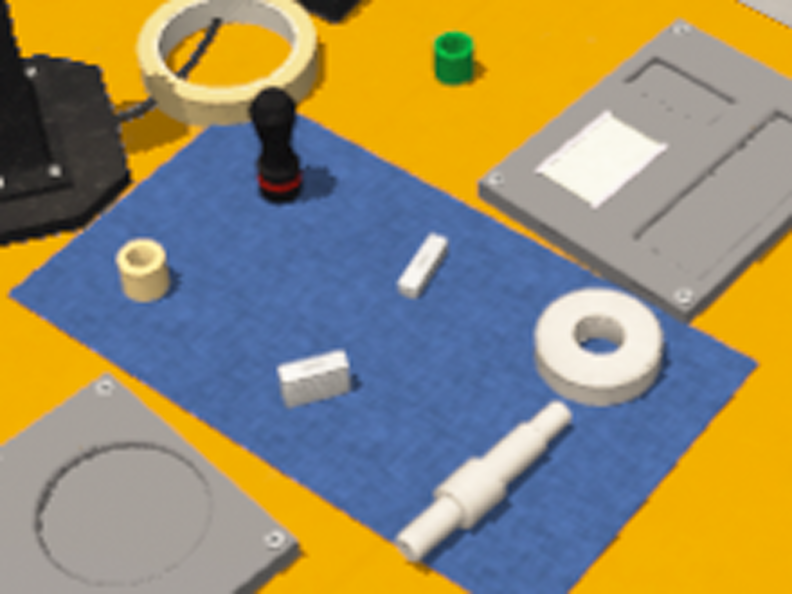

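The top crop settles it: the taller plate is at crop (336,228) and the flat bar at (459,218). The scene view shows the first one standing tall. The tan bushing is at (333,83), the green decoy at (627,108) and the stamp at (457,85).

```bash
cat > m.py <<'E'
from h import *
c=load('top0')
P=lambda l:[(175+(u+.5)/2.66-.5,155+(v+.5)/2.66-.5) for u,v in l]
W=lambda l,z:w(c,P(l),z)
def show(n,a): print(n,np.round(np.atleast_2d(a)*1000,1).tolist())
def board(scr,nests):
    s=W(scr,.012); o=s.mean(0); dy=(s[1]-s[0]+s[2]-s[3])[:2]; dx=(s[3]-s[0]+s[2]-s[1])[:2]
    # board +y = image right, +x = image down
    ax=np.degrees(np.arctan2(dx[1],dx[0])); ay=np.degrees(np.arctan2(dy[1],dy[0]))-90
    yaw=(ax+((ay-ax+180)%360-180)/2); print('origin',np.round(o*1000,1),'yaw',ax,ay,'sides',np.linalg.norm(dx)/2,np.linalg.norm(dy)/2)
    t=np.radians(yaw); M=np.array([[np.cos(t),-np.sin(t)],[np.sin(t),np.cos(t)]])
    for k,v in nests.items(): show(k,o[:2]+M@np.array(v)/1000)
if __name__=='__main__':
    board([(44,115),(250,134),(229,293),(22,272)],dict(ring=(0,40),bush=(36,-47),plate=(-32,-47)))
    show('ringnest seen',W([(192,209)],.012)); show('bushnest seen',W([(66,247)],.012)); show('slot',W([(55,119),(102,119),(99,192),(53,187)],.012))
    board([(549,209),(762,217),(762,382),(547,374)],dict(shaft=(36,0),bar=(-30,38)))
    show('shaftnest seen',W([(570,313),(742,320),(739,379),(567,373)],.012).mean(0))
    show('ring',W([(475,352)],.021)); show('bushing',W([(333,83)],.024))
    a=W([(319,213),(353,240)],.023);show('plate',a); 
    a=W([(436,225),(483,212)],.012);show('bar ends',a)
    a=W([(272,360),(416,368)],.014);show('shaft',a);show('shaft',a.mean(0)); print(np.linalg.norm(a[1]-a[0]))
    show('stamp',W([(455,100)],.003)); show('stamptop',W([(457,70)],.06))
E
python3 m.py
python3 - <<'E'
from h import *
off([.3,.1,.3],0)
E
```

```text
origin [598.3 113.4  12. ] yaw 174.642610192719 -185.33024172404222 sides 0.11607535044920181 0.15064845270073665
ring [[594.5, 73.5]]
bush [[566.8, 163.5]]
plate [[634.5, 157.2]]
ringnest seen [[593.8, 72.6, 12.0]]
bushnest seen [[565.7, 162.3, 12.0]]
slot [[660.0, 175.2, 12.0], [660.1, 140.7, 12.0], [605.9, 140.3, 12.0], [609.5, 174.0, 12.0]]
origin [ 533.9 -256.4   12. ] yaw 178.0481591974365 -181.89655455685363 sides 0.1170951506017349 0.15108371178121424
shaft [[497.9, -255.2]]
bar [[562.6, -295.4]]
shaftnest seen [[497.6, -255.0, 12.0]]
ring [[492.3, -128.7, 21.0]]
bushing [[683.9, -27.8, 24.0]]
plate [[589.3, -19.2, 23.0], [570.1, -43.4, 23.0]]
bar ends [[583.0, -102.0, 12.0], [592.5, -135.4, 12.0]]
shaft [[486.3, 12.7, 14.0], [481.4, -88.0, 14.0]]
shaft [[483.8, -37.7, 14.0]]
0.10076978867535849
stamp [[677.4, -116.1, 3.0]]
stamptop [[682.9, -115.1, 60.0]]
off [-25.25 -38.41  -5.2 ] rot [-5.0000e-02  1.2000e-01  1.6139e+02]
```

```bash
cat >> h.py <<'E'
def plan(wps):
    "chain of (xyz mm, yaw): print per-step offset cm / angular deg, each from the previous pose; rows needed"
    s=robot.get_state(); p=s['position']*1000; R=Ro.from_euler('xyz',s['ee_rot'],degrees=True)
    print('at',np.round(p,1),np.round(s['ee_rot'],2),'w',round(s['width']*1000,1),'F',np.round(s['force'],1),'t',round(s['t'],2))
    for x,yaw in wps:
        x=np.array(x,float); D=Ro.from_euler('xyz',[180,0,yaw],degrees=True)
        o=R.inv().apply(x-p)/10; r=(R.inv()*D).as_rotvec(degrees=True)
        print(x,yaw,np.round(o,2).tolist(),np.round(r,1).tolist(),'rows %.1f'%max(np.linalg.norm(o)/5,np.linalg.norm(r)/8.59)); p,R=x,D
E
python3 - <<'E'
from h import *
plan([((120,340,250),125),((270,200,250),90),((400,20,230),90),((492,-129,200),90)])
E
```

```text
at [183.2 544.5 247.5] [-1.7991e+02 -2.0000e-02  1.6139e+02] w 84.8 F [ 0. -1. -1.] t 0.1
[120. 340. 250.] 125 [-0.53, -21.4, -0.22] [-0.1, 0.0, 36.4] rows 4.3
[270. 200. 250.] 90 [-20.07, 4.26, 0.0] [0.0, -0.0, 35.0] rows 4.1
[400.  20. 230.] 90 [-18.0, 13.0, 2.0] [0.0, 0.0, 0.0] rows 4.5
[ 492. -129.  200.] 90 [-14.9, 9.2, 3.0] [0.0, 0.0, 0.0] rows 3.6
```

>>> jog_arm(fingers=[1,1,1,1,1], offset=[[-0.5,-21.4,-0.2],[-0.5,-21.4,-0.2],[-0.5,-21.4,-0.2],[-0.5,-21.4,-0.2],[-0.5,-21.4,-0.2]], angular=[[0,0,36.4],[0,0,36.4],[0,0,36.4],[0,0,36.4],[0,0,36.4]])

```text
t: 0.6
position: [0.1178, 0.337, 0.249]
ee_rot: [-179.9, 0.1, 124.7]
force: [-0.4, 0.4, 0.7]
width: 0.0857
grip_force: 0.0
```

>>> jog_arm(fingers=[1,1,1,1,1], offset=[[-20.1,4.3,0],[-20.1,4.3,0],[-20.1,4.3,0],[-20.1,4.3,0],[-20.1,4.3,0]], angular=[[0,0,35],[0,0,35],[0,0,35],[0,0,35],[0,0,35]])

```text
t: 1.1
position: [0.2738, 0.1967, 0.2506]
ee_rot: [179.9, 0.1, 89.3]
force: [-0.5, -0.2, -0.1]
width: 0.0851
grip_force: 0.0
```

>>> jog_arm(fingers=[1,1,1,1,1], offset=[[-18,13,2],[-18,13,2],[-18,13,2],[-18,13,2],[-18,13,2]], angular=[[0,0,0],[0,0,0],[0,0,0],[0,0,0],[0,0,0]])

```text
t: 1.6
position: [0.4017, 0.0181, 0.2298]
ee_rot: [-180.0, 0.0, 89.9]
force: [0.5, 0.5, 0.2]
width: 0.0855
grip_force: 0.0
```

>>> jog_arm(fingers=[1,1,1,1,1], offset=[[-14.9,9.2,3],[-14.9,9.2,3],[-14.9,9.2,3],[-14.9,9.2,3],[-14.9,9.2,3]], angular=[[0,0,0],[0,0,0],[0,0,0],[0,0,0],[0,0,0]])

```text
t: 2.1
position: [0.4932, -0.1304, 0.199]
ee_rot: [-179.9, -0.0, 89.9]
force: [-0.6, 0.3, -0.2]
width: 0.0854
grip_force: 0.0
```

Run:
```python
from h import *
c=snap('wrist','w1'); print(np.round(c['tool_from_camera'],4).tolist())
print(proj(c,[.4923,-.1287,.021]), proj(c,[.4838,-.0377,.025]))
plan([((492,-129,120),90)])
```

```text
[[0.0, -0.9593, -0.2822, 0.0719], [1.0, -0.0003, 0.001, 0.0001], [-0.0011, -0.2822, 0.9593, -0.1256], [0.0, 0.0, 0.0, 1.0]]
[[322.04433564 216.09663235]] [[309.34352857  88.69549974]]
at [ 492.3 -128.7  199.1] [-1.7987e+02 -8.0000e-02  8.9950e+01] w 85.6 F [-0.5  1.  -0.8] t 2.15
[ 492. -129.  120.] 90 [-0.04, -0.01, 7.91] [-0.1, -0.1, -0.1] rows 1.6
```

View pics/w1.png

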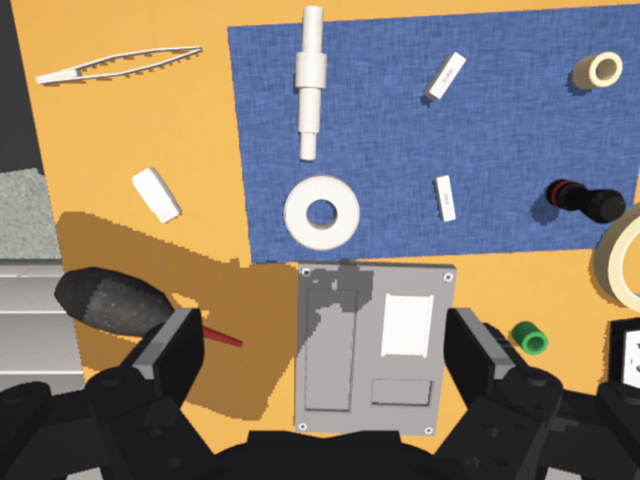

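The wrist view confirms the ring at (321,213) against a predicted (322,216). The shaft, plate, bar, bushing and stamp are all clear. Next, calibrate the fingertip depth from the visible pad corners at (203,308) and (447,309).

Run:
```python
from h import *
c=load('w1'); T=np.array(c['tool_from_camera']); 
u=cv2.undistortPoints(np.array([[[203,308.]],[[447,309.]]]),np.array(c['K'],float),np.array(c['dist_coeffs'],float)).reshape(-1,2)
d=np.c_[u,[1,1]]@T[:3,:3].T; o=T[:3,3]
for i in range(2):
    s=(-.0425 if d[i,1]<0 else .0425)/d[i,1]; print('by width',o+s*d[i]); print('by x=11', o+d[i]*(.011-o[0])/d[i,0])
# refine objects from wrist
def W(px,z): return np.round(w(c,px,z)*1000,1).tolist()
print('ring',W([(321.5,212.5)],.021)); print('bush',W([(604,69)],.024))
print('bar ends',W([(442,177),(448.5,219)],.012)); print('plate ends',W([(459,57),(432,98)],.023))
print('shaft',W([(313,8),(308,158)],.014), 'collar',W([(311,52),(311,87)],.014)); print('stamp',W([(567,193)],.003))
print('shaftnest',W([(309,290),(356,291),(352,411),(306,409)],.012))
```

```text
by width [ 0.00809255 -0.04243839  0.00622953]
by x=11 [ 0.011      -0.04050318  0.00022825]
by width [0.00976834 0.04256161 0.00191302]
by x=11 [ 0.011       0.04171972 -0.00061227]
ring [[491.9, -125.9, 21.0]]
bush [[684.6, -25.8, 24.0]]
bar ends [[584.0, -100.3, 12.0], [591.7, -133.3, 12.0]]
plate ends [[585.7, -17.6, 23.0], [569.4, -43.9, 23.0]]
shaft [[486.5, 14.4, 14.0], [481.9, -85.7, 14.0]] collar [[484.9, -12.9, 14.0], [484.6, -35.8, 14.0]]
stamp [[686.5, -114.5, 3.0]]
shaftnest [[481.3, -193.5, 12.0], [520.3, -194.5, 12.0], [519.0, -312.6, 12.0], [477.2, -310.4, 12.0]]
```

Run:
```python
from h import *
plan([((492,-127.3,22),90),((492,-127.3,120),90),((594,74,120),90),((594,74,26),90)])
```

```text
at [ 492.3 -128.7  199.1] [-1.7987e+02 -8.0000e-02  8.9950e+01] w 85.6 F [-0.5  1.  -0.8] t 2.15
[ 492.  -127.3   22. ] 90 [0.11, 0.01, 17.71] [-0.1, -0.1, -0.1] rows 3.5
[ 492.  -127.3  120. ] 90 [0.0, 0.0, -9.8] [0.0, 0.0, 0.0] rows 2.0
[594.  74. 120.] 90 [20.13, 10.2, 0.0] [0.0, 0.0, 0.0] rows 4.5
[594.  74.  26.] 90 [0.0, -0.0, 9.4] [0.0, 0.0, 0.0] rows 1.9
```

>>> jog_arm(fingers=[1,1,1,1,1], offset=[[0.1,0,5],[0.1,0,10],[0.1,0,14],[0.1,0,16.5],[0.1,0,17.7]], angular=[[0,0,0],[0,0,0],[0,0,0],[0,0,0],[0,0,0]])

```text
t: 2.65
position: [0.4901, -0.1247, 0.0209]
ee_rot: [-179.7, -0.1, 90.1]
force: [0.6, 0.5, 0.8]
width: 0.0858
grip_force: 0.0
```

>>> jog_arm(fingers=[-0.2,-0.2,-0.2,-0.2,-0.2], offset=[[0,0,0],[0,0,0],[0,0,0],[0,0,0],[0,0,0]], angular=[[0,0,0],[0,0,0],[0,0,0],[0,0,0],[0,0,0]], grip_force=60)

```text
t: 3.15
position: [0.4938, -0.1278, 0.0255]
ee_rot: [179.8, 0.1, 90.0]
force: [-1.7, 2.0, 6.6]
width: 0.0546
grip_force: 64.0
```

Run:
```python
from h import *
plan([]);
c=snap('wrist','w2'); plan([]); plan([])
c2=snap('scene','s2'); crop(c2,230,140,430,290,'s2c',4)
a=cv2.resize(c['color'][:, :],None,fx=.62,fy=.62); b=cv2.resize(c2['color'][150:310,250:410],(298,298),interpolation=2)
cv2.imwrite('pics/w2m.png',np.hstack([a[:298],b]))
```

```text
at [ 493.8 -127.8   25.5] [1.7983e+02 6.0000e-02 9.0000e+01] w 54.6 F [-1.7  2.   6.6] t 3.15
at [ 493.8 -127.8   25.5] [1.7983e+02 6.0000e-02 9.0000e+01] w 54.2 F [-1.5  2.5  7.9] t 3.2
at [ 493.8 -127.8   25.5] [1.7983e+02 6.0000e-02 9.0000e+01] w 54.2 F [-1.5  2.5  7.9] t 3.2
```

View pics/w2m.png

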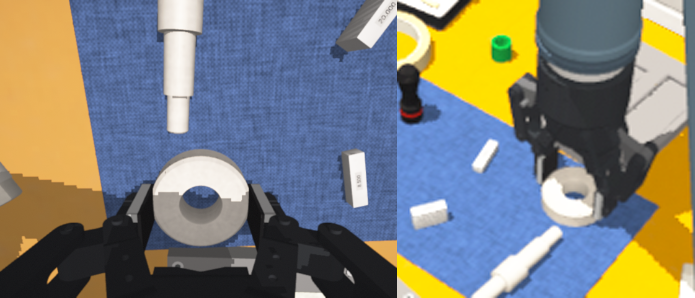

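The ring is gripped and centred, flat on the mat. Lift slightly and check.

>>> jog_arm(fingers=[-0.2,-0.2,-0.2,-0.2,-0.2], offset=[[0,0,-2],[0,0,-5],[0,0,-9],[0,0,-9.8],[0,0,-9.8]], angular=[[0,0,0],[0,0,0],[0,0,0],[0,0,0],[0,0,0]])

```text
t: 3.75
position: [0.4939, -0.1282, 0.1237]
ee_rot: [179.7, 0.1, 90.0]
force: [0.9, -0.3, -2.0]
width: 0.0545
grip_force: 64.5
```

Run:
```python
from h import *
plan([((594,74,120),90),((594,74,32),90)])
```

```text
at [ 493.9 -128.2  123.7] [1.7972e+02 1.5000e-01 8.9990e+01] w 54.5 F [ 0.9 -0.3 -2. ] t 3.75
[594.  74. 120.] 90 [20.23, 10.01, 0.37] [0.3, 0.1, -0.0] rows 4.5
[594.  74.  32.] 90 [0.0, -0.0, 8.8] [0.0, 0.0, 0.0] rows 1.8
```

>>> jog_arm(fingers=[-0.2,-0.2,-0.2,-0.2,-0.2], offset=[[4,2,0.2],[8.2,4.1,0.3],[12.4,6.2,0.3],[16.6,8.3,0.3],[20.2,10,0.3]], angular=[[0,0,0],[0,0,0],[0,0,0],[0,0,0],[0,0,0]])

```text
t: 4.25
position: [0.5919, 0.0768, 0.1161]
ee_rot: [-179.8, -0.0, 90.0]
force: [0.3, -0.2, -1.8]
width: 0.0547
grip_force: 64.5
```

>>> jog_arm(fingers=[-0.2,-0.2,-0.2,-0.2,-0.2], offset=[[0,0,0],[0,0,3],[0,0,6],[0,0,7.5],[0,0,7.5]], angular=[[0,0,0],[0,0,0],[0,0,0],[0,0,0],[0,0,0]])

```text
t: 4.75
position: [0.5891, 0.0742, 0.0394]
ee_rot: [-179.6, -0.0, 90.0]
force: [-0.5, 0.6, -2.5]
width: 0.0546
grip_force: 64.6
```

Run:
```python
from h import *
c=snap('wrist','w3')
plan([((594,74,30),90)])
# board nest rim
t=np.linspace(0,2*np.pi,60); X=np.c_[.594+.037*np.cos(t),.074+.037*np.sin(t),0*t+.012]
im=c['color'].copy(); cv2.polylines(im,[np.int32(proj(c,X))],True,(0,0,255),1); cv2.imwrite('pics/w3o.png',im)
```

```text
at [590.9  74.1  41.5] [-1.7977e+02 -1.0000e-02  8.9960e+01] w 54.1 F [ 0.1 -0.3 -1.1] t 4.8
[594.  74.  30.] 90 [-0.01, 0.32, 1.15] [-0.2, -0.0, -0.0] rows 0.2
```

View pics/w3o.png

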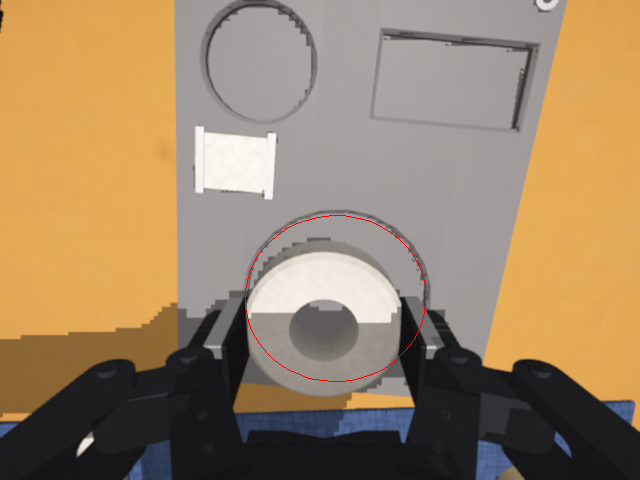

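The nest rim matches the prediction within about 1 mm. The ring sits about 3 mm low in x, so correct that while lowering.

>>> jog_arm(fingers=[-0.2,-0.2,-0.2,-0.2,-0.2], offset=[[0.1,0.4,0],[0.1,0.4,0.4],[0.1,0.4,0.7],[0.1,0.4,0.7],[0.1,0.4,0.7]], angular=[[0,0,0],[0,0,0],[0,0,0],[0,0,0],[0,0,0]])

```text
t: 5.3
position: [0.5964, 0.0755, 0.0365]
ee_rot: [180.0, 0.0, 90.0]
force: [0.4, 0.4, -1.9]
width: 0.0545
grip_force: 64.6
```

>>> jog_arm(fingers=[-0.2,-0.2,-0.2,-0.2,-0.2], offset=[[0,0,0.1],[0,0,0.2],[0,0,0.3],[0,0,0.3],[0,0,0.3]], angular=[[0,0,0],[0,0,0],[0,0,0],[0,0,0],[0,0,0]])

```text
t: 5.8
position: [0.5964, 0.0755, 0.0332]
ee_rot: [-180.0, -0.0, 90.0]
force: [-0.0, 0.1, -1.8]
width: 0.0544
grip_force: 64.6
```

>>> jog_arm(fingers=[-0.2,-0.2,-0.2,-0.2,-0.2], offset=[[0,0,0.1],[0,0,0.2],[0,0,0.3],[0,0,0.3],[0,0,0.3]], angular=[[0,0,0],[0,0,0],[0,0,0],[0,0,0],[0,0,0]])

```text
t: 6.3
position: [0.5964, 0.0755, 0.0302]
ee_rot: [-180.0, 0.0, 90.0]
force: [-0.1, 0.6, -1.6]
width: 0.0546
grip_force: 64.6
```

>>> jog_arm(fingers=[-0.2,-0.2,-0.2,-0.2,-0.2], offset=[[0,0,0],[0,0,0.1],[0,0,0.1],[0,0,0.1],[0,0,0.1]], angular=[[0,0,0],[0,0,0],[0,0,0],[0,0,0],[0,0,0]])

```text
t: 6.8
position: [0.5966, 0.0755, 0.0295]
ee_rot: [180.0, 0.0, 90.0]
force: [-0.6, -0.0, 2.2]
width: 0.0546
grip_force: 65.0
```

>>> jog_arm(fingers=[0.1,0.4,0.8,1,1], offset=[[0,0,0],[0,0,0],[0,0,0],[0,0,-1],[0,0,-5]], angular=[[0,0,0],[0,0,0],[0,0,0],[0,0,0],[0,0,0]])

```text
t: 7.3
position: [0.5928, 0.0756, 0.0759]
ee_rot: [-179.5, -0.0, 90.0]
force: [0.2, -0.4, 0.7]
width: 0.0851
grip_force: 0.0
```

Run:
```python
from h import *
plan([((596.5,75.5,110),90),((684.3,-26.8,110),90),((684.3,-26.8,26),90)])
```

```text
at [592.8  75.6  75.9] [-1.7948e+02 -4.0000e-02  8.9980e+01] w 85.1 F [ 0.2 -0.4  0.7] t 7.3
[596.5  75.5 110. ] 90 [-0.01, 0.34, -3.42] [-0.5, -0.0, -0.0] rows 0.7
[684.3 -26.8 110. ] 90 [-10.23, 8.78, 0.0] [0.0, 0.0, 0.0] rows 2.7
[684.3 -26.8  26. ] 90 [0.0, -0.0, 8.4] [0.0, 0.0, 0.0] rows 1.7
```

>>> jog_arm(fingers=[0,0,0,0,0], offset=[[0,0,-3],[-4,3.5,-3],[-8,7,-3],[-10.2,8.8,-3],[-10.2,8.8,-3]], angular=[[0,0,0],[0,0,0],[0,0,0],[0,0,0],[0,0,0]])

```text
t: 7.8
position: [0.6873, -0.0311, 0.1107]
ee_rot: [179.8, 0.1, 89.8]
force: [-0.8, 0.5, -0.4]
width: 0.0429
grip_force: 0.0
```

Run:
```python
from h import *
c=snap('wrist','w4'); plan([((684.3,-26.8,26),90)])
g=cv2.cvtColor(c['color'],cv2.COLOR_BGR2HSV)
p=proj(c,[.6843,-.0268,.024])[0]; print(p)
x,y=np.int32(p); im=c['color'][y-90:y+90,x-110:x+110]; cv2.imwrite('pics/w4c.png',cv2.resize(im,None,fx=2.5,fy=2.5)); print(x-110,y-90)
```

```text
at [685.5 -28.8 110. ] [1.7992e+02 2.0000e-02 8.9820e+01] w 42.8 F [-0.   1.   0.1] t 7.85
[684.3 -26.8  26. ] 90 [0.21, -0.14, 8.4] [0.1, 0.0, -0.2] rows 1.7
[316.83624353 248.92761346]
206 158
```

View pics/w4c.png

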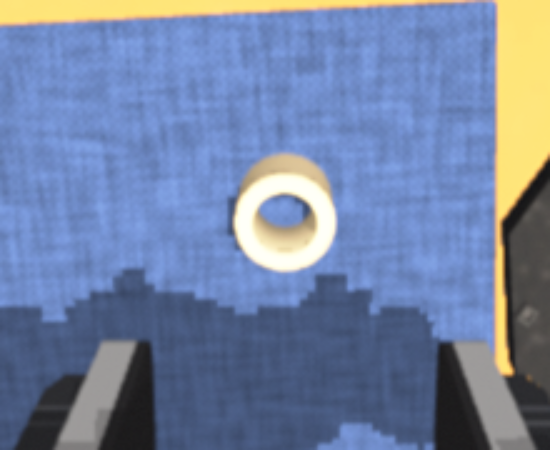

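>>> jog_arm(fingers=[0,0,0,0,0], offset=[[0.2,0,4],[0.2,0,7],[0.2,0,8.4],[0.2,0,8.4],[0.2,0,8.4]], angular=[[0,0,0],[0,0,0],[0,0,0],[0,0,0],[0,0,0]])

```text
t: 8.35
position: [0.6849, -0.0241, 0.0265]
ee_rot: [179.9, 0.0, 90.0]
force: [0.8, -0.4, 0.3]
width: 0.0426
grip_force: 0.0
```

>>> jog_arm(fingers=[-0.8,-0.8,-0.8,-0.8,-0.8], offset=[[0,0,0],[0,0,0],[0,0,0],[0,0,0],[0,0,0]], angular=[[0,0,0],[0,0,0],[0,0,0],[0,0,0],[0,0,0]], grip_force=40)

```text
t: 8.85
position: [0.686, -0.0247, 0.0278]
ee_rot: [179.8, 0.0, 90.0]
force: [-0.9, 1.0, 7.2]
width: 0.0204
grip_force: 39.2
```

Run:
```python
from h import *
plan([((684.5,-26.8,120),90),((640,80,120),90),((566.5,164,120),90),((566.5,164,36),90)])
```

```text
at [686.  -24.7  27.8] [1.798e+02 3.000e-02 8.999e+01] w 20.4 F [-0.9  1.   7.2] t 8.85
[684.5 -26.8 120. ] 90 [-0.22, -0.11, -9.22] [0.2, 0.0, -0.0] rows 1.8
[640.  80. 120.] 90 [10.68, -4.45, -0.0] [0.0, 0.0, 0.0] rows 2.3
[566.5 164.  120. ] 90 [8.4, -7.35, -0.0] [0.0, 0.0, 0.0] rows 2.2
[566.5 164.   36. ] 90 [0.0, -0.0, 8.4] [0.0, 0.0, 0.0] rows 1.7
```

>>> jog_arm(fingers=[-0.8,-0.8,-0.8,-0.8,-0.8], offset=[[0,0,-2],[0,0,-5],[0,0,-8],[3,-2,-8],[7,-4.4,-8]], angular=[[0,0,0],[0,0,0],[0,0,0],[0,0,0],[0,0,0]])

```text
t: 9.35
position: [0.6421, 0.0441, 0.1079]
ee_rot: [179.7, 0.1, 89.8]
force: [-0.4, 1.4, -1.7]
width: 0.02
grip_force: 39.5
```

>>> jog_arm(fingers=[-0.8,-0.8,-0.8,-0.8,-0.8], offset=[[4,-2.5,0],[8,-5,0],[11.9,-7.5,0],[11.9,-7.5,0],[11.9,-7.5,2]], angular=[[0,0,0],[0,0,0],[0,0,0],[0,0,0],[0,0,0]])

```text
t: 9.85
position: [0.5674, 0.1661, 0.0886]
ee_rot: [179.6, -0.0, 90.2]
force: [0.6, 1.0, -0.9]
width: 0.0195
grip_force: 39.5
```

>>> jog_arm(fingers=[-0.8,-0.8,-0.8,-0.8,-0.8], offset=[[0,0,2],[0,0,3.5],[0,0,3.5],[0,0,3.5],[0,0,3.5]], angular=[[0,0,0],[0,0,0],[0,0,0],[0,0,0],[0,0,0]])

```text
t: 10.35
position: [0.5664, 0.1643, 0.0513]
ee_rot: [179.9, -0.0, 90.0]
force: [-0.3, -1.0, -1.1]
width: 0.0201
grip_force: 39.5
```

Run:
```python
from h import *
c=snap('wrist','w5'); plan([((566.5,164,31.8),90)])
t=np.linspace(0,2*np.pi,60); X=np.c_[.5665+.019*np.cos(t),.164+.019*np.sin(t),0*t+.012]
im=c['color'].copy(); cv2.polylines(im,[np.int32(proj(c,X))],True,(0,0,255),1); cv2.imwrite('pics/w5o.png',im[60:400,100:540])
```

```text
at [566.4 164.4  51.4] [ 1.7988e+02 -1.0000e-02  8.9980e+01] w 19.7 F [-0.1  0.4 -0.6] t 10.4
[566.5 164.   31.8] 90 [-0.04, 0.0, 1.96] [0.1, -0.0, -0.0] rows 0.4
```

View pics/w5o.png

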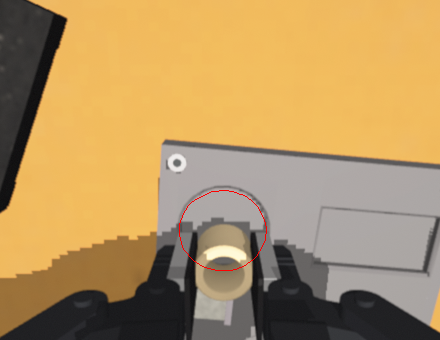

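The nest outline matches within 1–2 mm, so lower the bushing.

>>> jog_arm(fingers=[-0.8,-0.8,-0.8,-0.8,-0.8], offset=[[0.1,0,0.8],[0.1,0,1.4],[0.1,0,1.7],[0.1,0,1.7],[0.1,0,1.7]], angular=[[0,0,0],[0,0,0],[0,0,0],[0,0,0],[0,0,0]])

```text
t: 10.9
position: [0.5653, 0.1655, 0.0331]
ee_rot: [-180.0, 0.0, 90.0]
force: [-0.3, -0.1, -0.9]
width: 0.0201
grip_force: 39.5
```

>>> jog_arm(fingers=[-0.8,-0.8,-0.8,-0.8,-0.8], offset=[[0,0,0.1],[0,0,0.2],[0,0,0.3],[0,0,0.3],[0,0,0.3]], angular=[[0,0,0],[0,0,0],[0,0,0],[0,0,0],[0,0,0]])

```text
t: 11.4
position: [0.5658, 0.1656, 0.0317]
ee_rot: [180.0, 0.0, 90.0]
force: [-5.1, -0.3, 9.3]
width: 0.0199
grip_force: 40.5
```

>>> jog_arm(fingers=[-0.4,-0.1,0,0,0], offset=[[0,0,0],[0,0,0],[0,0,-0.5],[0,0,-4],[0,0,-8]], angular=[[0,0,0],[0,0,0],[0,0,0],[0,0,0],[0,0,0]])

```text
t: 11.9
position: [0.5638, 0.1653, 0.1095]
ee_rot: [-179.7, 0.0, 90.0]
force: [0.1, 0.0, -0.4]
width: 0.0426
grip_force: 0.0
```

Run:
```python
from h import *
plan([((578.5,-31,110),55)])
```

```text
at [563.8 165.3 109.5] [-1.7975e+02  2.0000e-02  8.9980e+01] w 42.6 F [ 0.1  0.  -0.4] t 11.9
[578.5 -31.  110. ] 55 [-19.63, 1.48, -0.05] [-0.2, 0.1, 35.0] rows 4.1
```

>>> jog_arm(fingers=[0,0,0,0,0], offset=[[-4.9,0.3,0],[-9.8,0.6,0],[-14.7,0.9,0],[-19.6,1.3,0],[-19.6,1.3,0]], angular=[[0,0,8],[0,0,16],[0,0,24],[0,0,32],[0,0,35]])

```text
t: 12.4
position: [0.5793, -0.0366, 0.1111]
ee_rot: [179.8, 0.0, 54.4]
force: [0.5, 0.7, 0.5]
width: 0.0427
grip_force: 0.0
```

>>> jog_arm(fingers=[0,0,0,0,0], offset=[[0,0,0],[0,0,0],[0,0,0],[0,0,0],[0,0,0]], angular=[[0,0,0],[0,0,0],[0,0,0],[0,0,0],[0,0,0]])

```text
t: 12.9
position: [0.5784, -0.0296, 0.1103]
ee_rot: [-180.0, 0.0, 55.1]
force: [-0.6, 0.2, -0.1]
width: 0.0423
grip_force: 0.0
```

Run:
```python
from h import *
c=snap('wrist','w6'); plan([((578.5,-31,28),55)])
p=proj(c,[.5785,-.031,.023])[0]; print(p)
x,y=np.int32(p); x0,y0=x-100,y-100; print(x0,y0); cv2.imwrite('pics/w6c.png',cv2.resize(c['color'][y0:y0+170,x0:x0+200],None,fx=3,fy=3))
```

```text
at [578.4 -29.7 110.3] [-180.      0.     55.08] w 42.3 F [-0.7 -0.6  0.4] t 12.95
[578.5 -31.   28. ] 55 [-0.1, 0.08, 8.23] [-0.0, 0.0, 0.1] rows 1.6
[324.96762131 258.34615791]
224 158
```

View pics/w6c.png

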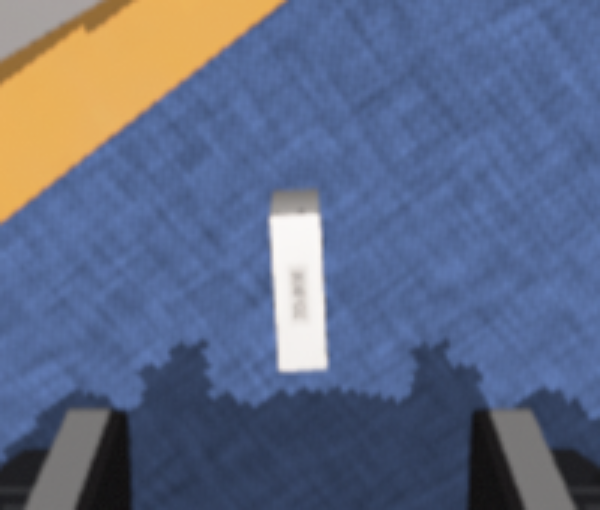

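The plate's top is centred at px (323,255) and turned 3° anticlockwise of the tool. Turn −3° and descend.

>>> jog_arm(fingers=[0,0,0,0,0], offset=[[0,0,4],[0,0,7],[0,0,8.2],[0,0,8.2],[0,0,8.2]], angular=[[0,0,-3],[0,0,-3],[0,0,-3],[0,0,-3],[0,0,-3]])

```text
t: 13.45
position: [0.5792, -0.0306, 0.0292]
ee_rot: [179.9, -0.0, 58.0]
force: [0.2, -0.8, -0.9]
width: 0.0426
grip_force: 0.0
```

>>> jog_arm(fingers=[-1,-1,-1,-1,-1], offset=[[0,0,0],[0,0,0],[0,0,0],[0,0,0],[0,0,0]], angular=[[0,0,0],[0,0,0],[0,0,0],[0,0,0],[0,0,0]])

```text
t: 13.95
position: [0.5795, -0.0308, 0.0299]
ee_rot: [179.9, -0.0, 58.0]
force: [-1.1, -0.0, 6.5]
width: 0.0075
grip_force: 41.9
```

Run:
```python
from h import *
plan([((579,-30,110),58),((635,159,110),-5),((635,159,50),-5)])
```

```text
at [579.5 -30.8  29.9] [ 1.7986e+02 -4.0000e-02  5.7990e+01] w 7.5 F [-1.1 -0.   6.5] t 13.95
[579. -30. 110.] 58 [0.05, -0.07, -8.01] [0.1, -0.0, -0.0] rows 1.6
[635. 159. 110.] -5 [19.0, -5.27, -0.0] [0.0, -0.0, 63.0] rows 7.3
[635. 159.  50.] -5 [0.0, -0.0, 6.0] [0.0, 0.0, 0.0] rows 1.2
```

>>> jog_arm(fingers=[-1,-1,-1,-1,-1], offset=[[0,0,-2],[0,0,-5],[0,0,-8],[0,0,-8],[0,0,-8]], angular=[[0,0,0],[0,0,0],[0,0,0],[0,0,7],[0,0,14]])

```text
t: 14.45
position: [0.5794, -0.0307, 0.1101]
ee_rot: [179.8, -0.1, 43.7]
force: [-0.3, 0.5, -0.7]
width: 0.0077
grip_force: 41.1
```

Run:
```python
from h import *
plan([((635,159.5,110),3),((635,159.5,50),-5)])
```

```text
at [579.4 -30.7 110.1] [ 1.7984e+02 -1.0000e-01  4.3710e+01] w 7.7 F [-0.3  0.5 -0.7] t 14.45
[635.  159.5 110. ] 3 [17.17, -9.91, 0.02] [0.1, -0.1, 40.7] rows 4.7
[635.  159.5  50. ] -5 [0.0, -0.0, 6.0] [0.0, -0.0, 8.0] rows 1.2
```

>>> jog_arm(fingers=[-1,-1,-1,-1,-1], offset=[[3.5,-2,0],[7,-4,0],[10.5,-6,0],[14,-8,0],[17.2,-9.9,0]], angular=[[0,0,8],[0,0,16],[0,0,24],[0,0,32],[0,0,40]])

```text
t: 14.95
position: [0.6337, 0.162, 0.1086]
ee_rot: [-180.0, -0.0, 3.7]
force: [-0.4, -0.9, -0.5]
width: 0.0073
grip_force: 41.1
```

>>> jog_arm(fingers=[-1,-1,-1,-1,-1], offset=[[0,0,1],[0,0,4],[0,0,5.5],[0,0,5.5],[0,0,5.5]], angular=[[0,0,8],[0,0,9],[0,0,9],[0,0,9],[0,0,9]])

```text
t: 15.45
position: [0.6333, 0.1599, 0.0534]
ee_rot: [180.0, 0.0, -5.0]
force: [0.6, 0.1, 0.2]
width: 0.0078
grip_force: 41.1
```

Run:
```python
from h import *
c=snap('wrist','w7'); plan([((635,159.5,34),-5.3)])
t=np.radians(174.7); M=np.array([[np.cos(t),-np.sin(t)],[np.sin(t),np.cos(t)]])
q=np.array([[-26,-13.5],[26,-13.5],[26,13.5],[-26,13.5]])/1000@M.T+[.635,.1595]
im=c['color'].copy(); cv2.polylines(im,[np.int32(proj(c,np.c_[q,[.012]*4]))],True,(0,0,255),1); cv2.imwrite('pics/w7o.png',im[60:400,100:540])
```

```text
at [634.1 159.8  54.3] [-1.7999e+02 -7.0000e-02 -5.0200e+00] w 7.4 F [ 1.  -0.6 -0.1] t 15.5
[635.  159.5  34. ] -5.3 [0.09, 0.03, 2.03] [-0.0, -0.1, 0.3] rows 0.4
```

View pics/w7o.png

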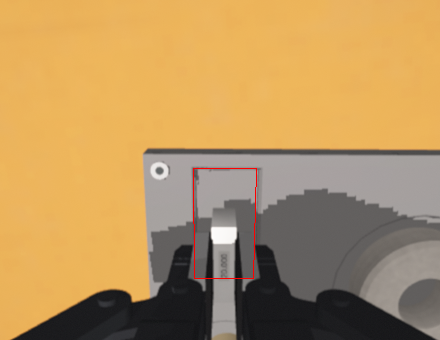

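The slot matches the overlay within 1 mm. Lower the plate.

>>> jog_arm(fingers=[-1,-1,-1,-1,-1], offset=[[0.1,0.1,0.8],[0.1,0.1,1.4],[0.1,0.1,1.7],[0.1,0.1,1.7],[0.1,0.1,1.7]], angular=[[0,0,0],[0,0,0],[0,0,0],[0,0,0],[0,0,0]])

```text
t: 16.0
position: [0.6342, 0.1591, 0.0362]
ee_rot: [180.0, 0.0, -5.0]
force: [-0.6, 0.6, -0.6]
width: 0.0076
grip_force: 41.1
```

>>> jog_arm(fingers=[-1,-1,-1,-1,-1], offset=[[0,0,0.1],[0,0,0.2],[0,0,0.3],[0,0,0.3],[0,0,0.3]], angular=[[0,0,0],[0,0,0],[0,0,0],[0,0,0],[0,0,0]])

```text
t: 16.5
position: [0.6345, 0.1591, 0.0339]
ee_rot: [-180.0, -0.0, -5.0]
force: [-1.7, -0.3, 5.8]
width: 0.0076
grip_force: 41.7
```

>>> jog_arm(fingers=[-0.7,-0.4,-0.4,-0.4,-0.4], offset=[[0,0,0],[0,0,0],[0,0,-0.5],[0,0,-4],[0,0,-8]], angular=[[0,0,0],[0,0,0],[0,0,0],[0,0,0],[0,0,0]])

```text
t: 17.0
position: [0.6326, 0.1589, 0.1121]
ee_rot: [180.0, 0.3, -5.0]
force: [0.4, 0.3, -0.5]
width: 0.0256
grip_force: 0.0
```

Run:
```python
from h import *
plan([((560,67,110),37),((484.7,-25.5,110),79),((484.7,-25.5,110),87.4)])
```

```text
at [632.6 158.9 112.1] [179.96   0.26  -5.02] w 25.6 F [ 0.4  0.3 -0.5] t 17.0
[560.  67. 110.] 37 [-6.43, 9.79, 0.25] [-0.1, 0.3, -42.0] rows 4.9
[484.7 -25.5 110. ] 79 [-11.58, 2.86, 0.0] [0.0, 0.0, -42.0] rows 4.9
[484.7 -25.5 110. ] 87.4 [0.0, 0.0, 0.0] [-0.0, 0.0, -8.4] rows 1.0
```

>>> jog_arm(fingers=[-0.4,-0.4,0,0,0], offset=[[-1.3,2,0.2],[-2.6,3.9,0.2],[-3.9,5.9,0.2],[-5.3,7.8,0.2],[-6.6,9.8,0.2]], angular=[[0,0,-8.4],[0,0,-16.8],[0,0,-25.2],[0,0,-33.6],[0,0,-42]])

```text
t: 17.5
position: [0.5593, 0.0667, 0.1116]
ee_rot: [180.0, -0.0, 37.3]
force: [0.6, -0.1, 0.8]
width: 0.0429
grip_force: 0.0
```

>>> jog_arm(fingers=[0,0,0,0,0], offset=[[-2.3,0.6,0],[-4.6,1.2,0],[-6.9,1.7,0],[-9.2,2.3,0],[-11.6,2.9,0]], angular=[[0,0,-8.4],[0,0,-16.8],[0,0,-25.2],[0,0,-33.6],[0,0,-42]])

```text
t: 18.0
position: [0.4843, -0.0264, 0.1117]
ee_rot: [180.0, 0.0, 79.3]
force: [0.1, 0.0, 0.4]
width: 0.0429
grip_force: 0.0
```

>>> jog_arm(fingers=[0,0,0,0,0], offset=[[0,0,0],[0,0,0],[0,0,0],[0,0,0],[0,0,0]], angular=[[0,0,-8.4],[0,0,-8.4],[0,0,-8.4],[0,0,-8.4],[0,0,-8.4]])

```text
t: 18.5
position: [0.485, -0.0254, 0.1113]
ee_rot: [-180.0, -0.0, 87.3]
force: [1.1, -0.4, -0.3]
width: 0.0423
grip_force: 0.0
```

Run:
```python
from h import *
c=snap('wrist','w8'); plan([((484.7,-25.5,25),87.4)])
print(proj(c,[.4847,-.0255,.014]))
cv2.imwrite('pics/w8.png',c['color'])
```

```text
at [484.9 -25.4 111.3] [180.    -0.    87.35] w 42.9 F [-0.9  0.3  0.4] t 18.55
[484.7 -25.5  25. ] 87.4 [-0.01, -0.02, 8.63] [0.0, -0.0, -0.0] rows 1.7
[[322.51673649 250.9022794 ]]
```

View pics/w8.png

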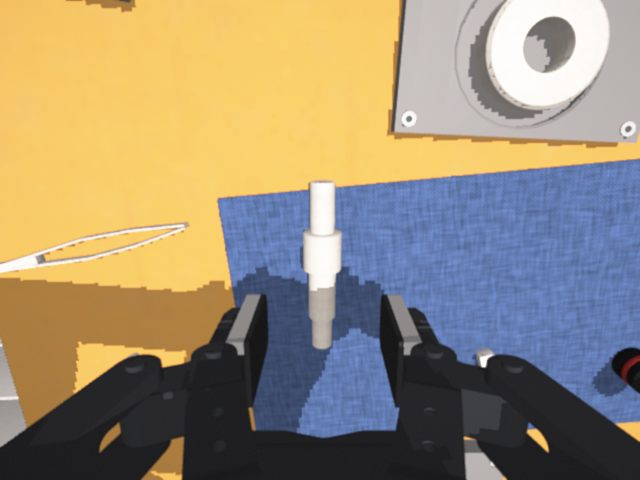

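The shaft collar is at (322,252), exactly as predicted, and parallel to the pads. The ring is seen lying in its nest. Descend and grip.

>>> jog_arm(fingers=[0,0,0,0,0], offset=[[0,0,4],[0,0,7],[0,0,8.6],[0,0,8.6],[0,0,8.6]], angular=[[0,0,0],[0,0,0],[0,0,0],[0,0,0],[0,0,0]])

```text
t: 19.05
position: [0.4849, -0.0256, 0.0254]
ee_rot: [-180.0, -0.0, 87.4]
force: [0.1, 0.8, -0.7]
width: 0.0429
grip_force: 0.0
```

>>> jog_arm(fingers=[-0.8,-0.8,-0.8,-0.8,-0.8], offset=[[0,0,0],[0,0,0],[0,0,0],[0,0,0],[0,0,0]], angular=[[0,0,0],[0,0,0],[0,0,0],[0,0,0],[0,0,0]], grip_force=70)

```text
t: 19.55
position: [0.4858, -0.026, 0.0268]
ee_rot: [179.9, 0.0, 87.4]
force: [-1.8, 0.7, 6.4]
width: 0.0189
grip_force: 68.2
```

Run:
```python
from h import *
plan([((484.7,-25.5,105),87.4),((499,-242.5,105),88),((499,-242.5,45),88)])
```

```text
at [485.8 -26.   26.8] [1.7987e+02 3.0000e-02 8.7390e+01] w 18.9 F [-1.8  0.7  6.4] t 19.55
[484.7 -25.5 105. ] 87.4 [0.04, -0.09, -7.82] [0.1, 0.0, -0.0] rows 1.6
[ 499.  -242.5  105. ] 88 [-21.61, 2.41, 0.0] [0.0, 0.0, -0.6] rows 4.3
[ 499.  -242.5   45. ] 88 [0.0, -0.0, 6.0] [0.0, 0.0, 0.0] rows 1.2
```

>>> jog_arm(fingers=[-0.8,-0.8,-0.8,-0.8,-0.8], offset=[[0,0,-1],[0,0,-4],[0,0,-7.8],[0,0,-7.8],[0,0,-7.8]], angular=[[0,0,0],[0,0,0],[0,0,0],[0,0,0],[0,0,0]])

```text
t: 20.05
position: [0.4856, -0.026, 0.1048]
ee_rot: [179.8, 0.0, 87.4]
force: [0.9, -0.5, -2.8]
width: 0.0185
grip_force: 68.9
```

>>> jog_arm(fingers=[-0.8,-0.8,-0.8,-0.8,-0.8], offset=[[-4,0.4,0],[-8.5,0.9,0],[-13,1.4,0],[-17.5,1.9,0],[-21.6,2.4,0]], angular=[[0,0,0],[0,0,0],[0,0,0],[0,0,0],[0,0,-0.6]])

```text
t: 20.55
position: [0.4977, -0.2439, 0.1017]
ee_rot: [-179.9, -0.1, 88.0]
force: [0.8, -0.9, -2.6]
width: 0.0188
grip_force: 68.9
```

>>> jog_arm(fingers=[-0.8,-0.8,-0.8,-0.8,-0.8], offset=[[0,0,0],[0,0,2],[0,0,4],[0,0,5],[0,0,5]], angular=[[0,0,0],[0,0,0],[0,0,0],[0,0,0],[0,0,0]])

```text
t: 21.05
position: [0.497, -0.2407, 0.0507]
ee_rot: [-179.7, -0.2, 88.0]
force: [-0.6, 0.2, -2.3]
width: 0.0189
grip_force: 68.9
```

Run:
```python
from h import *
c=snap('wrist','w9'); plan([((499,-242.5,31),88)])
t=np.radians(178.05); M=np.array([[np.cos(t),-np.sin(t)],[np.sin(t),np.cos(t)]])
q=np.array([[-20,-60],[20,-60],[20,60],[-20,60]])/1000@M.T+[.4985,-.254]
im=c['color'].copy(); cv2.polylines(im,[np.int32(proj(c,np.c_[q,[.012]*4]))],True,(0,0,255),1); cv2.imwrite('pics/w9o.png',im)
```

```text
at [ 498.  -241.5   52.1] [-1.7986e+02 -1.1000e-01  8.8010e+01] w 18.6 F [ 0.3  0.6 -0.6] t 21.1
[ 499.  -242.5   31. ] 88 [-0.1, 0.1, 2.11] [-0.1, -0.1, 0.0] rows 0.4
```

View pics/w9o.png

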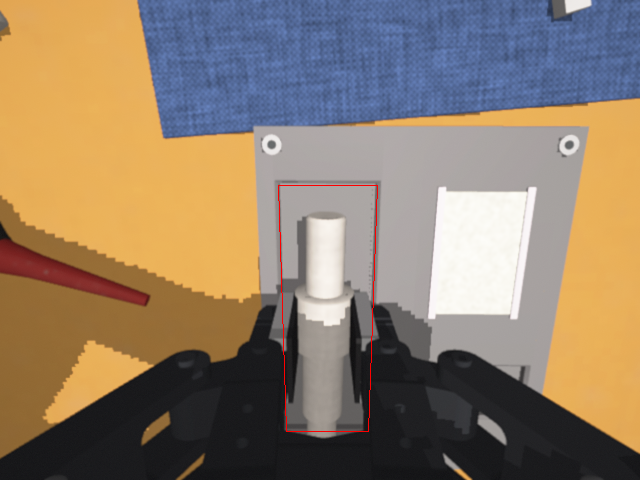

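The overlay agrees with the nest, and the shaft is well within it. Lower.

>>> jog_arm(fingers=[-0.8,-0.8,-0.8,-0.8,-0.8], offset=[[0,0,0.8],[0,0,1.4],[0,0,1.8],[0,0,1.8],[0,0,1.8]], angular=[[0,0,0],[0,0,0],[0,0,0],[0,0,0],[0,0,0]])

```text
t: 21.6
position: [0.4989, -0.2426, 0.0353]
ee_rot: [180.0, 0.0, 88.0]
force: [1.1, -0.6, -1.4]
width: 0.0187
grip_force: 68.9
```

>>> jog_arm(fingers=[-0.8,-0.8,-0.8,-0.8,-0.8], offset=[[0,0,0.1],[0,0,0.2],[0,0,0.2],[0,0,0.2],[0,0,0.2]], angular=[[0,0,0],[0,0,0],[0,0,0],[0,0,0],[0,0,0]])

```text
t: 22.1
position: [0.499, -0.2426, 0.0334]
ee_rot: [180.0, 0.0, 88.0]
force: [0.6, 0.4, -1.9]
width: 0.0183
grip_force: 68.9
```

>>> jog_arm(fingers=[-0.8,-0.8,-0.8,-0.8,-0.8], offset=[[0,0,0.1],[0,0,0.2],[0,0,0.3],[0,0,0.3],[0,0,0.3]], angular=[[0,0,0],[0,0,0],[0,0,0],[0,0,0],[0,0,0]])

```text
t: 22.6
position: [0.499, -0.2426, 0.0309]
ee_rot: [-180.0, 0.0, 88.0]
force: [-2.6, 1.9, 4.9]
width: 0.0187
grip_force: 69.8
```

>>> jog_arm(fingers=[-0.5,-0.2,0,0,0], offset=[[0,0,0],[0,0,0],[0,0,-0.5],[0,0,-4],[0,0,-8]], angular=[[0,0,0],[0,0,0],[0,0,0],[0,0,0],[0,0,0]])

```text
t: 23.1
position: [0.4978, -0.2417, 0.1098]
ee_rot: [-179.8, -0.1, 88.0]
force: [1.4, -0.7, 0.0]
width: 0.0426
grip_force: 0.0
```

Run:
```python
from h import *
plan([((587.8,-118,109),104.5)])
```

```text
at [ 497.8 -241.7  109.8] [-1.7982e+02 -1.3000e-01  8.7990e+01] w 42.6 F [ 1.4 -0.7  0. ] t 23.1
[ 587.8 -118.   109. ] 104.5 [12.68, 8.56, 0.08] [-0.2, -0.2, -16.5] rows 3.1
```

>>> jog_arm(fingers=[0,-0.4,-0.4,-0.4,-0.4], offset=[[4,2.8,0],[8,5.6,0],[12.7,8.5,0],[12.7,8.5,0],[12.7,8.5,0]], angular=[[0,0,-8],[0,0,-16.5],[0,0,-16.5],[0,0,-16.5],[0,0,-16.5]])

```text
t: 23.6
position: [0.5888, -0.1173, 0.1104]
ee_rot: [180.0, 0.0, 104.7]
force: [-0.3, -0.5, 0.4]
width: 0.0257
grip_force: 0.0
```

>>> jog_arm(fingers=[-0.4,-0.4,-0.4,-0.4,-0.4], offset=[[0,0,2],[0,0,4],[0,0,4],[0,0,4],[0,0,4]], angular=[[0,0,0],[0,0,0],[0,0,0],[0,0,0],[0,0,0]])

```text
t: 24.1
position: [0.5887, -0.1198, 0.0715]
ee_rot: [179.9, 0.1, 104.4]
force: [-0.6, -0.3, 0.3]
width: 0.026
grip_force: 0.0
```

Run:
```python
from h import *
c=snap('wrist','w10'); plan([((587.8,-118,25),104.5)])
p=proj(c,[.5878,-.118,.012])[0]; print(p)
x,y=np.int32(p); x0,y0=x-110,y-110; print(x0,y0); cv2.imwrite('pics/w10c.png',cv2.resize(c['color'][y0:y0+190,x0:x0+220],None,fx=3,fy=3))
```

```text
at [ 588.9 -119.6   71.6] [1.7991e+02 7.0000e-02 1.0444e+02] w 25.8 F [-0.1  0.1 -0.1] t 24.15
[ 587.8 -118.    25. ] 104.5 [0.19, -0.08, 4.66] [0.1, 0.1, -0.1] rows 0.9
[321.7030658  270.53376926]
211 160
```

View pics/w10c.png

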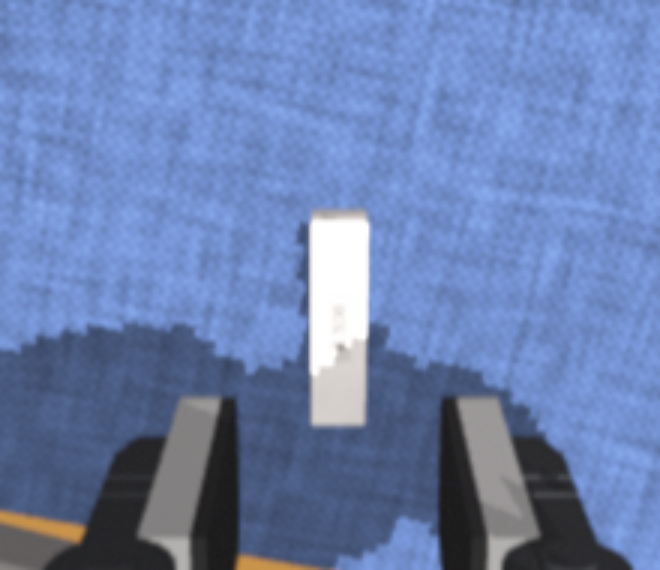

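The bar's centre is at px (324,267) and parallel to the pads. Descend, then grip near its top.

>>> jog_arm(fingers=[-0.4,-0.4,-0.4,-0.4,-0.4], offset=[[0.2,0,2],[0.2,0,4],[0.2,0,4.6],[0.2,0,4.6],[0.2,0,4.6]], angular=[[0,0,0],[0,0,0],[0,0,0],[0,0,0],[0,0,0]])

```text
t: 24.65
position: [0.5885, -0.1171, 0.0254]
ee_rot: [179.9, 0.1, 104.5]
force: [0.2, -0.2, 0.6]
width: 0.0255
grip_force: 0.0
```

>>> jog_arm(fingers=[-0.4,-0.4,-0.4,-0.4,-0.4], offset=[[0,0,0],[0,0,0],[0,0,0],[0,0,0],[0,0,0]], angular=[[0,0,0],[0,0,0],[0,0,0],[0,0,0],[0,0,0]])

```text
t: 25.15
position: [0.5878, -0.1167, 0.0244]
ee_rot: [180.0, 0.0, 104.5]
force: [-0.1, 0.2, -0.9]
width: 0.0257
grip_force: 0.0
```

>>> jog_arm(fingers=[-1,-1,-1,-1,-1], offset=[[0,0,0],[0,0,0],[0,0,0],[0,0,0],[0,0,0]], angular=[[0,0,0],[0,0,0],[0,0,0],[0,0,0],[0,0,0]], grip_force=40)

```text
t: 25.65
position: [0.5879, -0.1168, 0.0244]
ee_rot: [180.0, 0.0, 104.5]
force: [-1.1, 0.5, 2.0]
width: 0.007
grip_force: 39.8
```

>>> jog_arm(fingers=[-1,-1,-1,-1,-1], offset=[[0,0,-1],[0,0,-3],[0,0,-6],[0,0,-7],[0,0,-7]], angular=[[0,0,0],[0,0,0],[0,0,0],[0,0,0],[0,0,0]])

```text
t: 26.15
position: [0.5892, -0.1173, 0.0965]
ee_rot: [179.8, 0.2, 104.5]
force: [0.6, -0.2, -0.5]
width: 0.0071
grip_force: 39.5
```

Run:
```python
from h import *
plan([((575,-206,95),141),((563,-294,95),178),((563,-294,50),178)])
```

```text
at [ 589.2 -117.3   96.5] [1.7980e+02 1.5000e-01 1.0449e+02] w 7.1 F [ 0.6 -0.2 -0.5] t 26.15
[ 575. -206.   95.] 141 [-8.23, -3.6, 0.16] [0.1, 0.2, -36.5] rows 4.3
[ 563. -294.   95.] 178 [-4.61, -7.59, -0.0] [-0.0, 0.0, -37.0] rows 4.3
[ 563. -294.   50.] 178 [0.0, -0.0, 4.5] [0.0, 0.0, 0.0] rows 0.9
```

>>> jog_arm(fingers=[-1,-1,-1,-1,-1], offset=[[-1.6,-0.7,0],[-3.3,-1.4,0],[-4.9,-2.2,0],[-6.6,-2.9,0],[-8.2,-3.6,0]], angular=[[0,0,-7.3],[0,0,-14.6],[0,0,-21.9],[0,0,-29.2],[0,0,-36.5]])

```text
t: 26.65
position: [0.5723, -0.2053, 0.0925]
ee_rot: [-180.0, -0.1, 141.3]
force: [0.2, 0.4, -0.6]
width: 0.0067
grip_force: 39.5
```

>>> jog_arm(fingers=[-1,-1,-1,-1,-1], offset=[[-0.9,-1.5,0],[-1.8,-3,0],[-2.8,-4.6,0],[-3.7,-6.1,0],[-4.6,-7.6,0]], angular=[[0,0,-7.4],[0,0,-14.8],[0,0,-22.2],[0,0,-29.6],[0,0,-37]])

```text
t: 27.15
position: [0.5603, -0.2932, 0.0923]
ee_rot: [179.9, -0.1, 178.3]
force: [-0.9, -0.4, -0.5]
width: 0.0071
grip_force: 39.5
```

>>> jog_arm(fingers=[-1,-1,-1,-1,-1], offset=[[0,0,0],[0,0,2],[0,0,4],[0,0,4.5],[0,0,4.5]], angular=[[0,0,0],[0,0,0],[0,0,0],[0,0,0],[0,0,0]])

```text
t: 27.65
position: [0.5604, -0.2916, 0.0475]
ee_rot: [179.9, -0.2, 177.9]
force: [-0.0, -0.3, -0.5]
width: 0.007
grip_force: 39.5
```

Run:
```python
from h import *
c=snap('wrist','w11'); plan([((563,-294.3,29),178)])
t=np.radians(178.05); M=np.array([[np.cos(t),-np.sin(t)],[np.sin(t),np.cos(t)]])
q=np.array([[-26,-13.5],[26,-13.5],[26,13.5],[-26,13.5]])/1000@M.T+[.563,-.2943]
im=c['color'].copy(); cv2.polylines(im,[np.int32(proj(c,np.c_[q,[.012]*4]))],True,(0,0,255),1); cv2.imwrite('pics/w11o.png',cv2.resize(im[140:380,180:460],None,fx=2.2,fy=2.2))
```

```text
at [ 561.2 -292.3   48.8] [ 1.7995e+02 -6.0000e-02  1.7794e+02] w 7.5 F [ 0.2 -0.2 -0.5] t 27.7
[ 563.  -294.3   29. ] 178 [-0.19, -0.19, 1.98] [0.1, -0.1, -0.1] rows 0.4
```

View pics/w11o.png

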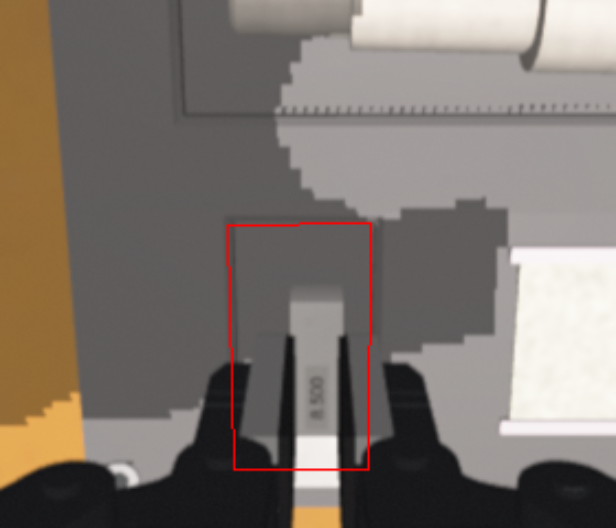

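The slot's rim is within about 1 mm of the overlay. The bar needs about 2 mm in −y; apply that and lower.

>>> jog_arm(fingers=[-1,-1,-1,-1,-1], offset=[[-0.1,-0.1,0.6],[-0.1,-0.1,1.2],[-0.1,-0.1,1.6],[-0.1,-0.1,1.6],[-0.1,-0.1,1.6]], angular=[[0,0,0],[0,0,0],[0,0,0],[0,0,0],[0,0,0]])

```text
t: 28.2
position: [0.5623, -0.2941, 0.0332]
ee_rot: [180.0, -0.0, 178.0]
force: [-0.2, 0.1, -0.5]
width: 0.0071
grip_force: 39.5
```

>>> jog_arm(fingers=[-1,-1,-1,-1,-1], offset=[[0,0,0.1],[0,0,0.2],[0,0,0.2],[0,0,0.2],[0,0,0.2]], angular=[[0,0,0],[0,0,0],[0,0,0],[0,0,0],[0,0,0]])

```text
t: 28.7
position: [0.5624, -0.2942, 0.0313]
ee_rot: [-180.0, 0.0, 178.0]
force: [0.6, -0.5, -0.3]
width: 0.0072
grip_force: 39.5
```

>>> jog_arm(fingers=[-1,-1,-1,-1,-1], offset=[[0,0,0.1],[0,0,0.2],[0,0,0.2],[0,0,0.2],[0,0,0.2]], angular=[[0,0,0],[0,0,0],[0,0,0],[0,0,0],[0,0,0]])

```text
t: 29.2
position: [0.5624, -0.2942, 0.0293]
ee_rot: [180.0, 0.0, 178.0]
force: [-0.3, 0.8, -0.1]
width: 0.0075
grip_force: 39.5
```

>>> jog_arm(fingers=[-1,-1,-1,-1,-1], offset=[[0,0,0.05],[0,0,0.1],[0,0,0.1],[0,0,0.1],[0,0,0.1]], angular=[[0,0,0],[0,0,0],[0,0,0],[0,0,0],[0,0,0]])

```text
t: 29.7
position: [0.5624, -0.2942, 0.0285]
ee_rot: [-180.0, 0.0, 178.0]
force: [-1.2, -0.4, 1.7]
width: 0.0073
grip_force: 39.8
```

>>> jog_arm(fingers=[-0.65,-0.65,-0.65,-0.65,-0.65], offset=[[0,0,0],[0,0,0],[0,0,-1],[0,0,-5],[0,0,-10]], angular=[[0,0,0],[0,0,0],[0,0,0],[0,0,0],[0,0,0]])

```text
t: 30.2
position: [0.5607, -0.293, 0.1273]
ee_rot: [179.8, -0.3, 178.0]
force: [1.2, -0.2, -0.1]
width: 0.015
grip_force: 0.0
```

>>> jog_arm(fingers=[-0.6,-0.6,-0.6,-0.6,-0.6], offset=[[3,3,-3],[6,6,-6],[10,10,-8],[14,14,-10],[16,16,-10]], angular=[[0,0,0],[0,0,0],[0,0,0],[0,0,0],[0,0,0]])

```text
t: 30.7
position: [0.4084, -0.129, 0.2303]
ee_rot: [-179.9, 0.2, 178.0]
force: [0.0, 0.1, 1.5]
width: 0.0171
grip_force: 0.0
```

Run:
```python
from h import *
plan([]); c=snap('top','t2'); d=snap('scene','s3')
a=cv2.resize(c['color'][160:330,175:475],(800,453),interpolation=2)
cv2.imwrite('pics/t2c.png',a)
b=cv2.resize(d['color'][160:370,120:430],(800,542),interpolation=2); cv2.imwrite('pics/s3c.png',b)
```

```text
at [ 408.4 -129.   230.3] [-179.89    0.18  177.97] w 17.1 F [0.  0.1 1.5] t 30.7
```

View pics/t2c.png

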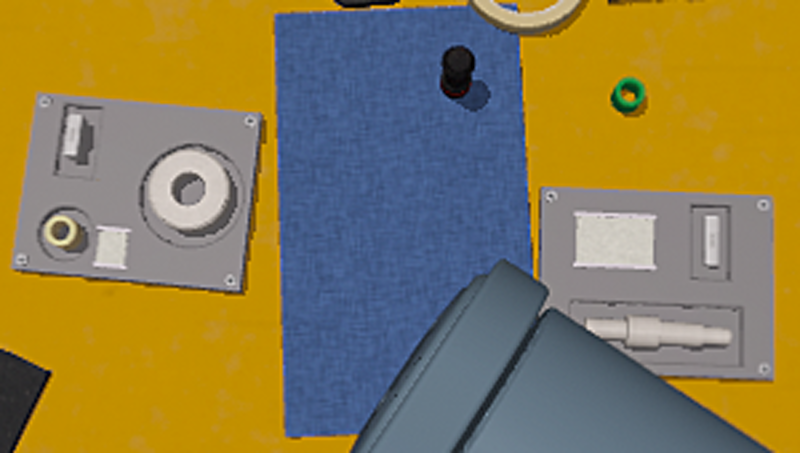

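All five pieces are in their nests (ring at (190,190), bushing (63,232), plate (73,137), bar (711,240), shaft (660,331)) and the stamp is still standing at (457,70). The arm is clear, so I'll hand in.

Run:
```python
from h import *
print(robot.job_done())
```

```text
the job is handed in; nothing more can be done
None
```

The job is handed in at about 31 s: all five pieces are on their nest floors by contact force and a final top view, the stamp still stands untouched, and I viewed 16 pictures, two over the limit of 14.

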